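# Close up the retained-sample box

### The arm

A 7-joint arm with a two-finger parallel gripper is mounted at the origin on a cart in front of the work surface, level with it; the furniture and walls round the work are solid. World frame = base frame: x ahead of the robot, y to its left, z up, the work surface at z = 0. Lengths are in m, angles in rad, forces in N, time in s.
With the tool pointing down it reaches from about 0.4 to 0.85 m from the base axis. Payload 4.5 kg.
Tool frame: the origin (TCP) lies at the centre of the arm's flange, where the gripper is bolted on; the fingertips stand nose_length ahead of it and the grasp point (between the pads) lies 147 mm ahead of it (nose_length is the distance from the TCP to the fingertips, in m); z points along the fingers, y is the line along which they close (so a half turn about z gives the same grasp; the last joint's range is limited). The gripper opens to 88 mm and grips with 3 to 60 N. Pads are 18 mm wide; open, the fingers measure 123 mm over their backs; the gripper's body (75 mm by 187 mm) begins 45 mm behind the grasp point.
Start: joints at [-1.14, 0.689, -0.195, 1.565, 0.157, 0.902, -0.215], TCP at [0.242, 0.576, 0.405] pointing down, gripper open.
Joint ranges: [-3.01, 3.01], [-0.46, 2.08], [-1.47, 1.51], [0.13, 2.56], [-1, 4.14], [0.04, 2.09], [-2.66, 2.66]. Speed limits (rad/s): [2.57, 2.57, 3.14, 3.14, 3.14, 3.14, 3.14].

### API

Orientations are given as a unit quaternion [x, y, z, w].
In Python, from plant import * gives the robot as it stands.
- The arm moves only by the tool play_rows, never from a script. Its argument "rows" is a list that holds one entry, the list of rows, each a list of 6 numbers: the shift along the tool's x, y, z normalised to -1 to 1, where 1 is 0.5 m, then the turn, a rotation vector about the tool's x, y, z normalised to -1 to 1, where 1 is 0.5 rad. A call has 1 to 20 rows; each row is the pose to reach, as a shift and turn from the pose commanded when the call began, along the tool's axes at that moment; what a row does not reach only later rows make up. A row lasts 1/12 s, in which the tool goes at most 41.7 mm and 7.16 degrees, less where a joint would pass 70% of its speed; a pose out of reach is approached as far as the arm can. A call with a number of a shift or a turn outside -1 to 1 is refused whole. A call with a gripper value outside its range is refused whole. "claw" is the closure, from 0 (fully open) to 1 (shut), set as the call begins (left out, the last holds). The fingers move at their own pace and stop on an object; "squeeze" is the grip in N (left out, the last holds). Time passes only in rows, so rows that repeat a pose let the fingers close. It gives the time, the measured TCP pose, the force, the opening and the grip force at its end, in the units of the state.
- get_state(): the state, without advancing time (a new reading comes with each control period).
- snapshot(name): name is "scene" or "top" or "wrist"; returns a dict with "pixels" (420x560x3 uint8, blue, green, red), "camera_matrix" (3x3 intrinsics, pixels), "world_to_cam" (4x4, takes a point from world to camera coordinates); the wrist camera has in their place "mount" (4x4, takes a point from camera to tool coordinates, whose origin is the TCP and whose axes are the flange's). Camera axes: x right, y down, z forward; pixel columns grow to the right and rows downward; lengths in m; the calibration is good to about 2 mm. A picture is of the moment at which its call begins: read the wrist's pose just before it. There is no depth.
- finish_job(): hands the job in; it is judged then, once.
The state is a dict: "clock": time; "q": joint angles; "qd": joint speeds; "joint_torque": joint torques, N m; "tool_pos": TCP position; "eef_rot": TCP orientation; "contact_force": force on the tool from outside, world axes, zero at the start; "moment": the same for the moment, N m; "opening": opening from 0.0 (shut) to 1.0 (fully open); "finger_force": force on a finger pad.
Only numpy, scipy, OpenCV 4.12 (cv2) and the standard library are available. Lean on these libraries where they do the work, as an engineer would, in place of code of your own. Each camera call takes 0.05 s, during which the arm holds its last target. There are 200 camera calls.

### The job

Stand the last sample cup, the one standing alone on the table just right of the blue-lidded box, upright in the box's empty bay, then swing the lid shut and press it down until the orange latch snaps over its front edge, so that the box stays closed. Leave the other cups in their bays and everything else on the table where it is.

Things in the scene. Friction and masses are not known exactly. Their poses are not given: they have to be found in the camera images.
- sample_box: White plastic box, fixed to the table, 144 x 208 x 50 mm (x, y, z) outside, walls and floor 4 mm, open on top. Origin: centre of its underside. The +x side carries the lid hinge, the -x side the orange latch. Two ribs 3 mm thick, 8 mm high cross on the floor and make four bays of 66 x 98 mm. A rubber seal on the rim stands up to 56 mm above the table; the shut lid squeezes it 3 mm.
- empty_bay (a point): Point on the floor of the one empty bay (box frame x -34, y +47, z 4 mm): where the last cup goes. Its axes are the box's. The neighbouring cups' centres are about 94 mm away along the box's y and 68 mm along its x, so there is finger room beside the cup along the box's y (38 mm between cups, 25 mm to the wall).
- cup_new: The sample cup still standing on the table, to the right of the box: tan lidded portion cup, solid, round, 56 mm wide at the lid, tapering towards the foot, 32 mm tall, about 45 g. Origin: centre of its underside; z up.
- cup_a: Sample cup like the last one, already in the box (bay at box x +, y +). Origin: centre of its underside.
- cup_b: Sample cup like the last one, already in the box (bay at box x +, y -). Origin: centre of its underside.
- cup_c: Sample cup like the last one, already in the box (bay at box x -, y -). Origin: centre of its underside.
- sample_lid (a joint): Hinge angle of the blue lid, rad: 0 = fully shut, 1.57 = upright, at most 1.85 (leaning back). Stiff hinge: 2 to 3 N at the free edge moves it and it stays where left. Let down lightly it stops on the latch about 0.07 ajar; from there to 0 it needs 10 to 20 N pressed down near the free edge. Plate 158 mm from hinge to free edge, 216 mm wide along the box's y, 6 mm thick.
- lid_hinge (a point): Middle of the lid's hinge line, which runs along the box's y: 76 mm from the box's centre along box +x, 53 mm above the table. Its axes are the box's. At lid angle a, a point of the lid's underside r mm from the hinge lies at box x = 76 - r cos a, z = 53 + r sin a.
- lid_press (a point): Point on the lid's outer face (upper when shut), mid width, 125 mm from the hinge line, on a raised panel 8.5 mm off the underside that ends 139 mm from the hinge; 61.5 mm above the table when shut. Good place to push. Axes turn with the lid: z outward normal, -x to the free edge, y along the hinge. A 52 mm wide tongue in mid free edge reaches 167 mm from the hinge, under the latch.
- latch (a joint): Angle of the orange spring latch in the middle of the box's -x side, rad: 0 = upright, at rest; grows as its hook is pushed outwards. The lid, pressed down, pushes it out to about 0.12, then it springs back to 0 over the lid's tongue. 46 mm wide, reaches 72 mm above the table and 30 mm outwards from the box wall; do not press on it.
- masking_tape: Roll of masking tape lying flat, 96 mm wide, 25 mm high; bystander. Origin: centre of its underside.
- marker: Black and white marker pen, 135 x 17 x 16 mm, lying; bystander. Origin: centre of its underside.
Mind the look-alikes: they are no part of the job. What is shaped like the cup_new but green or yellow is not meant. Leave any grey look-alike of the cup_a alone.

How it is judged:
By the outcome, as a careful person would: the job done as asked, in the order asked, and still so for the second after the job is handed in, with the robot touching nothing.
It also fails if it takes over 48 s, if anything falls off the work surface, if the arm or the gripper's body presses on something with over 40 N, if the wrist force passes 120 N, or if a joint passes its speed limit or range.

## Working session

There is one attempt and no reset: what is moved stays moved. The work goes in short steps, Python scripts to look and compute and a tool call to move; the robot and the scene stay as the last step left them, time stands still between calls to the robot, and variables do not carry over. Pictures are saved under pics/ and viewed, at most 10 in all, crops included, and the job is handed in when it is done.

Besides the shell and the picture viewer there is one more tool, called after "Emit:" in YAML: its name, and indented under it one key for each argument. play_rows: Moves the arm, as the interface text tells. Its arguments: {"type":"object","properties":{"rows":{"type":"array"},"claw":{"type":"number"},"squeeze":{"type":"number"}},"required":["rows"]}

```bash
ls; mkdir -p pics
python3 - <<'E'
from plant import *
import cv2,json,numpy as np
s=get_state();print(s)
for n in("scene","top"):
    d=snapshot(n);cv2.imwrite(f"pics/{n}0.png",d["pixels"]);np.savez(f"pics/{n}0.npz",**d)
    print(n,np.array(d["camera_matrix"]).round(1).tolist(),np.array(d["world_to_cam"]).round(3).tolist())
E
```

```text
pics
{'clock': 0.0, 'q': array([-1.14020246,  0.69000158, -0.19451349,  1.56637133,  0.15727856,
        0.90245885, -0.21506901]), 'qd': array([ 1.69956838e-03,  9.47235295e-04, -1.42135794e-05,  5.03753808e-04,
       -9.81490667e-04,  1.38705681e-03, -1.27322997e-03]), 'joint_torque': array([-4.51259757e-04, -5.27567196e+01, -1.26671489e+00, -1.53419888e+01,
       -5.26260585e-02,  6.79250050e-03,  1.78206219e-04]), 'tool_pos': array([0.24143321, 0.57612373, 0.40389146]), 'eef_rot': array([ 1.97046376e-01,  9.80393732e-01, -9.16210786e-04, -1.27144652e-04]), 'contact_force': array([ 0.27294481, -0.34595564, -0.23812819]), 'moment': array([ 0.02670833, -0.03882515,  0.05561709]), 'finger_force': 0.0, 'opening': 0.9962228048687833}
scene [[386.3, 0.0, 278.7], [0.0, 386.3, 212.1], [0.0, 0.0, 1.0]] [[0.9, 0.436, 0.002, -0.382], [0.287, -0.59, -0.755, -0.248], [-0.328, 0.68, -0.656, 1.243], [0.0, 0.0, 0.0, 1.0]]
top [[533.7, 0.0, 278.7], [0.0, 533.7, 210.6], [0.0, 0.0, 1.0]] [[-0.018, -1.0, -0.003, -0.244], [-0.992, 0.019, -0.128, 0.555], [0.128, 0.001, -0.992, 1.243], [0.0, 0.0, 0.0, 1.0]]
```

View pics/top0.png

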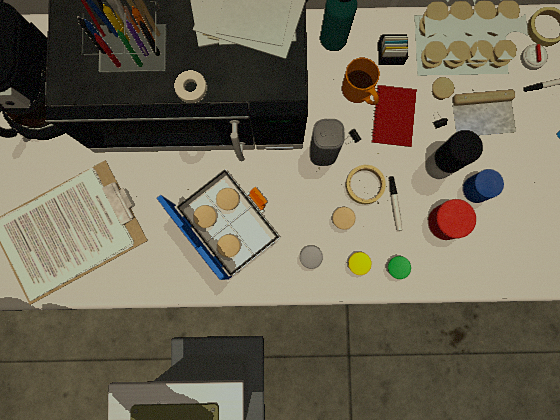

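View pics/scene0.png

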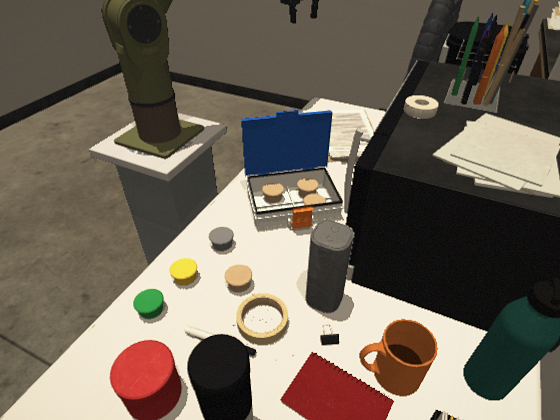

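```bash
cat > h.py <<'E'
import numpy as np,cv2
from scipy.spatial.transform import Rotation as R
def ray(d,uv,z,T=None):
    """pixels -> world points on plane z; T = cam->world for the wrist"""
    K=np.array(d["camera_matrix"]);T=np.linalg.inv(np.array(d["world_to_cam"])) if T is None else T
    uv=np.atleast_2d(uv).astype(float);v=np.c_[uv,np.ones(len(uv))]@np.linalg.inv(K).T@T[:3,:3].T;o=T[:3,3]
    return o+v*((z-o[2])/v[:,2])[:,None]
def blobs(mask,amin=40):
    n,l,st,c=cv2.connectedComponentsWithStats(mask.astype(np.uint8));return [(st[i,4],c[i].round(1).tolist(),st[i,:4].tolist()) for i in range(1,n) if st[i,4]>=amin]
def down(xdir):
    """downward tool rotation with tool y along the horizontal direction given (world angle)"""
    y=np.array([np.cos(xdir),np.sin(xdir),0]);z=np.array([0,0,-1.]);return R.from_matrix(np.c_[np.cross(y,z),y,z])
def row(s,pos,Rt):
    R0=R.from_quat(s["eef_rot"]);return np.r_[R0.inv().apply(np.array(pos)-s["tool_pos"]),(R0.inv()*Rt).as_rotvec()]/0.5
E
python3 - <<'E'
import plant,inspect
print([n for n in dir(plant) if n[0]!='_'], getattr(plant,'nose_length',None))
from h import *
d=dict(np.load('pics/top0.npz'));im=d['pixels'];hsv=cv2.cvtColor(im,cv2.COLOR_BGR2HSV)
H,S,V=cv2.split(hsv)
print('tan',blobs((H>8)&(H<20)&(S>70)&(V>140)&(np.indices(H.shape)[0]>150)))
print('or',blobs((H<14)&(S>200)&(V>140)))
dark=(V<75);dark[:, :150]=0;dark[:160]=0;dark[:,300:]=0;dark[290:]=0
b=blobs(dark,60);print('dark',b)
cv2.imwrite('pics/c0.png',cv2.resize(im[155:295,150:360],None,fx=3.8,fy=3.8,interpolation=cv2.INTER_CUBIC))
E
```

```text
['Unreachable', 'finish_job', 'get_state', 'nose_length', 'snapshot'] 0.166
tan [(np.int32(226), [104.8, 173.4], [94, 161, 23, 25]), (np.int32(211), [257.1, 197.5], [249, 187, 18, 23]), (np.int32(299), [227.0, 198.9], [216, 188, 22, 22]), (np.int32(252), [205.5, 216.3], [194, 205, 22, 23]), (np.int32(300), [343.5, 218.2], [333, 207, 23, 23]), (np.int32(291), [135.0, 233.5], [123, 218, 24, 35]), (np.int32(223), [230.2, 246.5], [217, 235, 23, 22]), (np.int32(61), [100.2, 264.3], [84, 255, 33, 18])]
or [(np.int32(86), [256.5, 197.8], [250, 189, 14, 17]), (np.int32(1064), [456.5, 218.2], [438, 200, 38, 38])]
dark [(np.int32(966), [213.2, 228.1], [162, 170, 117, 110])]
```

View pics/c0.png

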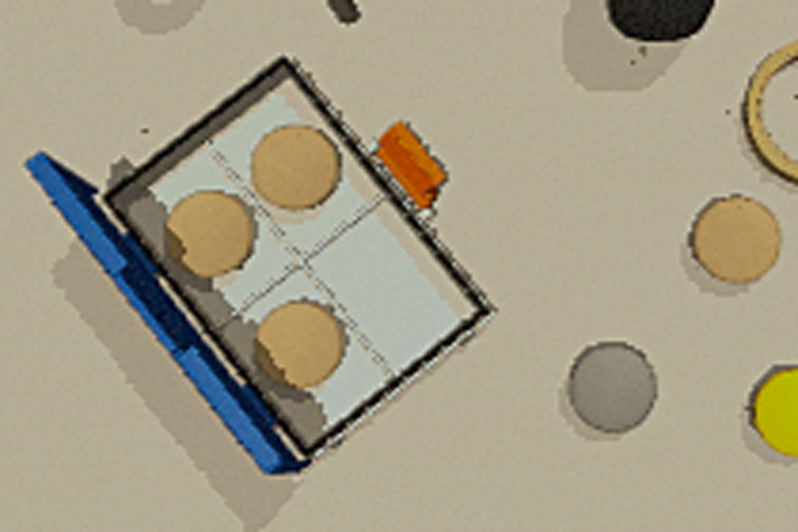

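Run:
```python
from h import *
d=dict(np.load('pics/top0.npz'))
P=ray(d,[(225,170.8),(278.9,237.1),(230.3,274.7),(178.2,206.3)],0.055);print(P.round(4))
print('sides',np.linalg.norm(P-np.roll(P,-1,0),axis=1).round(3))
c=P.mean(0);yv=(P[1]-P[0])+(P[2]-P[3]);th=np.arctan2(yv[1],yv[0]);print('c',c,'yaw y',th)
cups=ray(d,[(227,198.9),(205.5,216.3),(230.2,246.5)],0.036);print('cups',cups.round(4))
print('new',ray(d,[(343.5,218.2)],0.032), 'latch',ray(d,[(257,197.7)],.06))
ey=np.array([np.cos(th),np.sin(th),0]);ex=np.array([ey[1],-ey[0],0])
for q in cups: print('cup in box',((q-c)@ex).round(4),((q-c)@ey).round(4))
for z in (.2,.21): 
  for p in ray(d,[(150+35/3.8,155+155/3.8),(150+270/3.8,155+470/3.8)],z): print('lidedge',z,((p-c)@ex).round(3),((p-c)@ey).round(3))
```

```text
[[ 0.6453 -0.1281  0.055 ]
 [ 0.4848 -0.2536  0.055 ]
 [ 0.3994 -0.1391  0.055 ]
 [ 0.562  -0.0171  0.055 ]]
sides [0.204 0.143 0.203 0.139]
c [ 0.52287484 -0.13444222  0.055     ] yaw y -2.488143245372621
cups [[ 0.5805 -0.1306  0.036 ]
 [ 0.5393 -0.0789  0.036 ]
 [ 0.466  -0.1375  0.036 ]]
new [[ 0.52907711 -0.4091215   0.032     ]] latch [[ 0.57832672 -0.20366648  0.06      ]]
cup in box -0.0319 -0.0481
cup in box 0.0341 -0.0468
cup in box 0.0321 0.047
lidedge 0.2 0.078 -0.112
lidedge 0.2 0.081 0.105
lidedge 0.21 0.077 -0.109
lidedge 0.21 0.081 0.106
```

Run:
```python
from plant import *
from h import *
s=get_state();R0=R.from_quat(s["eef_rot"])
print(row(s,[.40,.10,.44],R0).round(3)); s["tool_pos"]=np.array([.40,.10,.44]); print(row(s,[.528,-.409,.38],R0).round(3))
```

```text
[-0.66  -0.756 -0.071  0.     0.     0.   ]
[-0.629 -0.84   0.121  0.     0.     0.   ]
```

Emit:
play_rows:
  rows:
    - [[-0.66,-0.756,-0.071,0,0,0],[-0.66,-0.756,-0.071,0,0,0],[-0.66,-0.756,-0.071,0,0,0],[-0.66,-0.756,-0.071,0,0,0],[-0.66,-0.756,-0.071,0,0,0],[-0.66,-0.756,-0.071,0,0,0],[-0.66,-0.756,-0.071,0,0,0],[-0.66,-0.756,-0.071,0,0,0],[-0.66,-0.756,-0.071,0,0,0],[-0.66,-0.756,-0.071,0,0,0],[-0.66,-0.756,-0.071,0,0,0],[-0.66,-0.756,-0.071,0,0,0],[-0.66,-0.756,-0.071,0,0,0],[-0.66,-0.756,-0.071,0,0,0]]
  claw: 0

```text
clock: 1.27
tool_pos: [0.4004, 0.0975, 0.4401]
eef_rot: [0.201, 0.98, -0.0, 0.0]
contact_force: [-0.4, 1.1, 0.5]
opening: 1.001
finger_force: 0.0
```

Emit:
play_rows:
  rows:
    - [[-0.629,-0.84,0.121,0,0,0],[-0.629,-0.84,0.121,0,0,0],[-0.629,-0.84,0.121,0,0,0],[-0.629,-0.84,0.121,0,0,0],[-0.629,-0.84,0.121,0,0,0],[-0.629,-0.84,0.121,0,0,0],[-0.629,-0.84,0.121,0,0,0],[-0.629,-0.84,0.121,0,0,0],[-0.629,-0.84,0.121,0,0,0],[-0.629,-0.84,0.121,0,0,0],[-0.629,-0.84,0.121,0,0,0],[-0.629,-0.84,0.121,0,0,0],[-0.629,-0.84,0.121,0,0,0],[-0.629,-0.84,0.121,0,0,0],[-0.629,-0.84,0.121,0,0,0],[-0.629,-0.84,0.121,0,0,0]]

```text
clock: 2.6
tool_pos: [0.5289, -0.4057, 0.3791]
eef_rot: [0.195, 0.981, 0.001, -0.0]
contact_force: [0.6, 0.7, 1.0]
opening: 1.001
finger_force: 0.0
```

Run:
```python
from plant import *
from h import *
s=get_state();d=snapshot("wrist");im=d["pixels"];cv2.imwrite("pics/w1.png",im)
T=np.eye(4);T[:3,:3]=R.from_quat(s["eef_rot"]).as_matrix();T[:3,3]=s["tool_pos"];T=T@np.array(d["mount"])
H,S,V=cv2.split(cv2.cvtColor(im,cv2.COLOR_BGR2HSV))
for a,c,b in blobs((H>8)&(H<20)&(S>70)&(V>120),400): print(a,c,b,ray(d,c,.032,T).round(4), ray(d,[(b[0],c[1]),(b[0]+b[2],c[1])],.032,T)[:,:2].round(3).tolist())
print(s["tool_pos"])
R0=R.from_quat(s["eef_rot"])
```

```text
1260 [540.8, 15.7] [520, 0, 40, 36] [[ 0.478 -0.143  0.032]] [[0.471, -0.16], [0.484, -0.128]]
626 [552.5, 129.6] [543, 103, 17, 50] [[ 0.5792 -0.148   0.032 ]] [[0.576, -0.156], [0.582, -0.141]]
1161 [514.1, 161.8] [488, 139, 51, 45] [[ 0.5961 -0.1871  0.032 ]] [[0.586, -0.211], [0.605, -0.165]]
[ 0.52890417 -0.40574241  0.37913617]
```

View pics/w1.png

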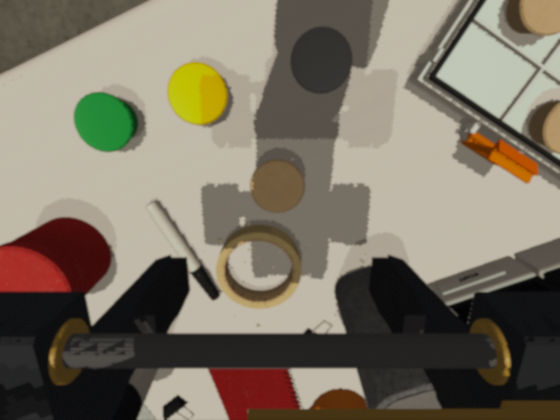

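The wrist view shows the cup in shadow at (277,186), with the tape at (258,265), the marker at (183,248) and the box's empty bay at (490,65).

Run:
```python
from plant import *
from h import *
s=get_state();d=snapshot("wrist");im=d["pixels"]
T=np.eye(4);T[:3,:3]=R.from_quat(s["eef_rot"]).as_matrix();T[:3,3]=s["tool_pos"];T=T@np.array(d["mount"])
H,S,V=cv2.split(cv2.cvtColor(im,cv2.COLOR_BGR2HSV))
m=((H>5)&(H<25)&(S>90)&(V<130));m[:150]=0;m[225:]=0;m[:,:240]=0;m[:,315:]=0
bl=blobs(m,400);print(bl)
c=ray(d,bl[0][1],.032,T)[0];print(c,ray(d,[(430,76)],.055,T))
R0=R.from_quat(s["eef_rot"])
print(row(s,[c[0],c[1],.25],R0).round(3),row(s,[c[0],c[1],.172],R0).round(3))
```

```text
[(np.int32(2158), [277.4, 185.5], [251, 160, 53, 52])]
[ 0.5298591  -0.40891479  0.032     ] [[ 0.48605893 -0.25209632  0.055     ]]
[-0.005 -0.006  0.259  0.     0.     0.   ] [-0.005 -0.006  0.415  0.     0.     0.   ]
```

Emit:
play_rows:
  rows:
    - [[-0.005,-0.006,0.08,0,0,0],[-0.005,-0.006,0.16,0,0,0],[-0.005,-0.006,0.24,0,0,0],[-0.005,-0.006,0.31,0,0,0],[-0.005,-0.006,0.36,0,0,0],[-0.005,-0.006,0.395,0,0,0],[-0.005,-0.006,0.415,0,0,0],[-0.005,-0.006,0.415,0,0,0],[-0.005,-0.006,0.415,0,0,0]]

```text
clock: 3.45
tool_pos: [0.5294, -0.4116, 0.1729]
eef_rot: [0.197, 0.981, 0.0, 0.0]
contact_force: [0.4, -0.3, 0.2]
opening: 0.998
finger_force: 0.0
```

Emit:
play_rows:
  rows:
    - [[0,0,0,0,0,0],[0,0,0,0,0,0],[0,0,0,0,0,0],[0,0,0,0,0,0],[0,0,0,0,0,0],[0,0,0,0,0,0],[0,0,0,0,0,0],[0,0,0,0,0,0]]
  claw: 1
  squeeze: 15

```text
clock: 4.12
tool_pos: [0.5289, -0.4123, 0.1726]
eef_rot: [0.197, 0.98, 0.0, 0.0]
contact_force: [-0.6, 1.3, 4.5]
opening: 0.587
finger_force: 14.5
```

Emit:
play_rows:
  rows:
    - [[0,0,-0.08,0,0,0],[0,0,-0.16,0,0,0],[0,0,-0.22,0,0,0],[0,0,-0.24,0,0,0],[0,0,-0.24,0,0,0]]

```text
clock: 4.53
tool_pos: [0.5295, -0.4131, 0.2952]
eef_rot: [0.197, 0.98, -0.001, 0.003]
contact_force: [0.8, -0.5, -0.9]
opening: 0.588
finger_force: 14.8
```

Run:
```python
from plant import *
from h import *
s=get_state();print(s["q"].round(2),s["tool_pos"].round(4))
d=snapshot("wrist");cv2.imwrite("pics/w2.png",d["pixels"])
print(row(s,[.5064,-.1899,.30],down(np.radians(37.5))).round(3))
```

```text
[ 0.7   0.88 -0.22  1.5   0.24  0.77  1.57] [ 0.5295 -0.4131  0.2952]
[ 2.150e-01  3.940e-01 -1.100e-02  1.000e-03  1.200e-02  1.038e+00]
```

View pics/w2.png

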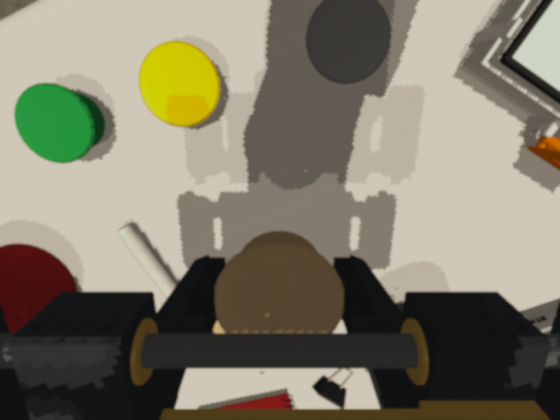

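The cup hangs level between the fingers, its lid spanning columns 215–345 at about row 297.

Run:
```python
from plant import *
from h import *
s=get_state();im=cv2.imread("pics/w2.png");d=snapshot("wrist")
T=np.eye(4);T[:3,:3]=R.from_quat(s["eef_rot"]).as_matrix();T[:3,3]=s["tool_pos"];T=T@np.array(d["mount"])
H,S,V=cv2.split(cv2.cvtColor(im,cv2.COLOR_BGR2HSV))
m=((H>5)&(H<25)&(S>90)&(V<115));m[:225]=0;m[335:]=0;m[:,:205]=0;m[:,355:]=0
for r in range(235,334,8):
    c=np.where(m[r])[0]; print(r,(c.min(),c.max()) if len(c) else None,end=' ')
R0=R.from_quat(s["eef_rot"])
for z in(.15,.155): 
    p=ray(d,[(215,297),(345,297),(280,297)],z,T);print('\n',z,R0.inv().apply(p-s["tool_pos"]).round(4).tolist())
```

```text
235 (np.int64(262), np.int64(295)) 243 (np.int64(249), np.int64(308)) 251 (np.int64(242), np.int64(315)) 259 (np.int64(233), np.int64(324)) 267 (np.int64(223), np.int64(334)) 275 (np.int64(218), np.int64(338)) 283 (np.int64(215), np.int64(343)) 291 (np.int64(213), np.int64(344)) 299 (np.int64(214), np.int64(344)) 307 (np.int64(214), np.int64(344)) 315 (np.int64(215), np.int64(342)) 323 (np.int64(213), np.int64(336)) 331 (np.int64(225), np.int64(331)) 
 0.15 [[0.0025, -0.0284, 0.1427], [0.0026, 0.0258, 0.1427], [0.0026, -0.0013, 0.1427]]

 0.155 [[0.0058, -0.0273, 0.1377], [0.0058, 0.0247, 0.1377], [0.0058, -0.0013, 0.1377]]
```

Emit:
play_rows:
  rows:
    - [[0.04,0.07,-0.01,0,0,0.2],[0.08,0.14,-0.01,0,0,0.4],[0.12,0.21,-0.01,0,0,0.6],[0.16,0.29,-0.01,0,0,0.8],[0.2,0.36,-0.01,0,0,0.95],[0.215,0.394,-0.01,0,0,0.98],[0.215,0.394,-0.01,0,0,0.98],[0.215,0.394,-0.01,0,0,0.98],[0.215,0.394,-0.01,0,0,0.98]]

```text
clock: 5.38
tool_pos: [0.5052, -0.1902, 0.2959]
eef_rot: [0.429, 0.903, -0.001, -0.001]
contact_force: [-0.2, -0.7, -0.3]
opening: 0.585
finger_force: 14.8
```

Run:
```python
from plant import *
from h import *
s=get_state();print(s["q"].round(2),s["tool_pos"].round(4))
d=snapshot("wrist");cv2.imwrite("pics/w3.png",d["pixels"])
print(row(s,[.5064,-.1899,.30],down(np.radians(37.5))).round(3))
```

```text
[ 0.29  0.74 -0.03  1.92  0.05  0.48  0.91] [ 0.5052 -0.1902  0.2959]
[-0.001  0.002 -0.008 -0.005 -0.002  0.057]
```

View pics/w3.png

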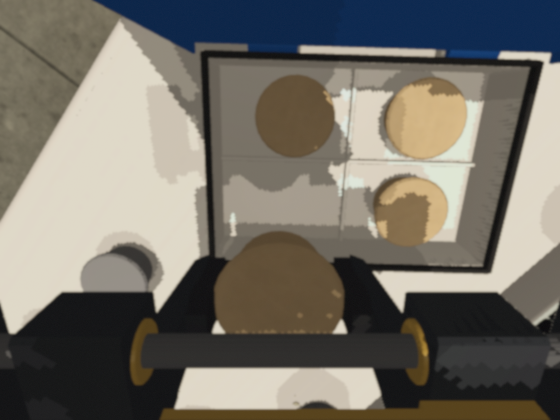

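The cup is level above the box; rim corners show at (204,52), (541,64), (491,271), with the empty bay behind the cup.

Run:
```python
from plant import *
from h import *
s=get_state();d=snapshot("wrist")
T=np.eye(4);T[:3,:3]=R.from_quat(s["eef_rot"]).as_matrix();T[:3,3]=s["tool_pos"];T=T@np.array(d["mount"])
P=ray(d,[(204,52),(541,64),(491,271)],.055,T);print(P.round(4),np.linalg.norm(np.diff(P,axis=0),axis=1))
c=(P[0]+P[2])/2;y=P[0]-P[1];th=np.arctan2(y[1],y[0]);print(c,th,np.degrees(th)+180)
x=P[1]-P[2];print(np.degrees(np.arctan2(x[1],x[0]))+90)
q=ray(d,[(293,116),(427,117),(411,212)],.036,T);print('cups',q.round(4))
```

```text
[[ 0.402  -0.1379  0.055 ]
 [ 0.5631 -0.0157  0.055 ]
 [ 0.6491 -0.1256  0.055 ]] [0.20212639 0.13955776]
[ 0.52556269 -0.13176022  0.055     ] -2.4925264704139938 37.18875292063851
218.04383504612335
cups [[ 0.468  -0.1331  0.036 ]
 [ 0.5396 -0.0759  0.036 ]
 [ 0.5809 -0.1308  0.036 ]]
```

Emit:
play_rows:
  rows:
    - [[-0.001,0.005,0,0,0,0.057],[-0.001,0.005,0.05,0,0,0.057],[-0.001,0.005,0.1,0,0,0.057],[-0.001,0.005,0.14,0,0,0.057],[-0.001,0.005,0.17,0,0,0.057],[-0.001,0.005,0.19,0,0,0.057],[-0.001,0.005,0.2,0,0,0.057],[-0.001,0.005,0.208,0,0,0.057],[-0.001,0.005,0.208,0,0,0.057]]

```text
clock: 6.23
tool_pos: [0.508, -0.1882, 0.193]
eef_rot: [0.442, 0.897, -0.0, 0.0]
contact_force: [-0.2, 1.1, 0.1]
opening: 0.588
finger_force: 14.8
```

Emit:
play_rows:
  rows:
    - [[0,0,0.004,0,0,0],[0,0,0.008,0,0,0],[0,0,0.012,0,0,0],[0,0,0.012,0,0,0]]

```text
clock: 6.57
tool_pos: [0.508, -0.1879, 0.1873]
eef_rot: [0.442, 0.897, 0.0, 0.0]
contact_force: [0.2, -0.5, -0.8]
opening: 0.587
finger_force: 14.8
```

Emit:
play_rows:
  rows:
    - [[0,0,0.004,0,0,0],[0,0,0.008,0,0,0],[0,0,0.008,0,0,0]]

```text
clock: 6.82
tool_pos: [0.5079, -0.1878, 0.1829]
eef_rot: [0.442, 0.897, 0.0, -0.0]
contact_force: [-0.3, 0.4, -0.3]
opening: 0.584
finger_force: 14.8
```

Not touching yet; continue.

Emit:
play_rows:
  rows:
    - [[0,0,0.004,0,0,0],[0,0,0.008,0,0,0],[0,0,0.008,0,0,0],[0,0,0.008,0,0,0]]

```text
clock: 7.15
tool_pos: [0.5079, -0.1879, 0.179]
eef_rot: [0.442, 0.897, 0.0, -0.0]
contact_force: [-0.3, 0.2, 0.6]
opening: 0.585
finger_force: 14.8
```

Emit:
play_rows:
  rows:
    - [[0,0,0.003,0,0,0],[0,0,0.005,0,0,0],[0,0,0.005,0,0,0],[0,0,0.005,0,0,0]]

```text
clock: 7.48
tool_pos: [0.508, -0.1879, 0.1767]
eef_rot: [0.442, 0.897, 0.0, 0.0]
contact_force: [0.3, 0.7, -0.3]
opening: 0.583
finger_force: 14.8
```

Emit:
play_rows:
  rows:
    - [[0,0,0,0,0,0],[0,0,0,0,0,0],[0,0,0,0,0,0],[0,0,0,0,0,0],[0,0,0,0,0,0]]
  claw: 0.27

```text
clock: 7.9
tool_pos: [0.508, -0.1879, 0.1767]
eef_rot: [0.442, 0.897, 0.0, 0.0]
contact_force: [0.2, 0.1, -0.3]
opening: 0.731
finger_force: 0.0
```

Emit:
play_rows:
  rows:
    - [[0,0,-0.02,0,0,0],[0,0,-0.05,0,0,0],[0,0,-0.1,0,0,0],[0,0,-0.18,0,0,0],[0,0,-0.26,0,0,0],[0,0,-0.34,0,0,0],[0,0,-0.42,0,0,0],[0,0,-0.48,0,0,0],[0,0,-0.48,0,0,0],[0,0,-0.48,0,0,0]]

```text
clock: 8.73
tool_pos: [0.508, -0.188, 0.419]
eef_rot: [0.442, 0.897, 0.0, 0.002]
contact_force: [-0.9, -0.0, -0.7]
opening: 0.733
finger_force: 0.0
```

Run:
```python
from plant import *
from h import *
s=get_state();d=snapshot("scene");t=snapshot("top");w=snapshot("wrist")
a=cv2.resize(d["pixels"][70:250,210:390],(400,400),interpolation=3)
cv2.imwrite("pics/v4.png",np.hstack([a,cv2.resize(w["pixels"],(400,400))]));print(s["q"].round(2),s["tool_pos"])
```

```text
[ 0.29  0.56 -0.03  1.81  0.02  0.77  0.9 ] [ 0.50797013 -0.18799032  0.41898028]
```

View pics/v4.png

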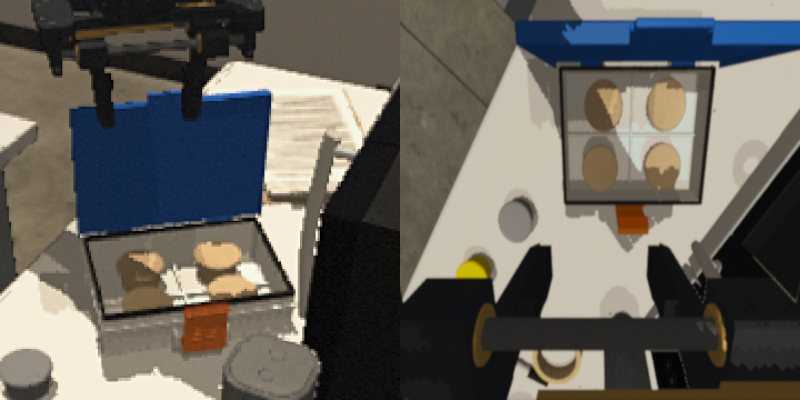

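The last cup stands upright in the empty bay (scene left panel, lower row; wrist right panel at (600,168)); the lid is upright. Now I'll go over behind the lid with the fingers shut.

Emit:
play_rows:
  rows:
    - [[0,0,-0.034,0,0,0],[0.06,0.02,-0.034,0,0,0],[0.14,0.04,-0.034,0,0,0],[0.22,0.07,-0.034,0,0,0],[0.3,0.093,-0.034,0,0,0],[0.337,0.093,-0.034,0,0,0],[0.337,0.093,-0.034,0,0,0],[0.337,0.093,-0.034,0,0,0]]
  claw: 1
  squeeze: 30

```text
clock: 9.55
tool_pos: [0.4415, -0.0253, 0.4327]
eef_rot: [0.441, 0.898, -0.001, -0.001]
contact_force: [-0.2, -0.7, 0.2]
opening: 0.148
finger_force: 0.0
```

Run:
```python
from plant import *
from h import *
s=get_state();d=snapshot("scene");w=snapshot("wrist")
a=cv2.resize(d["pixels"][50:250,190:390],(400,400),interpolation=3)
cv2.imwrite("pics/v5.png",np.hstack([a,cv2.resize(w["pixels"],(400,400))]));print(s["q"].round(2),s["tool_pos"],s["opening"])
```

```text
[-0.03  0.41 -0.03  2.06  0.02  0.67  0.59] [ 0.44153016 -0.02530653  0.43271728] 0.14804683540834296
```

View pics/v5.png

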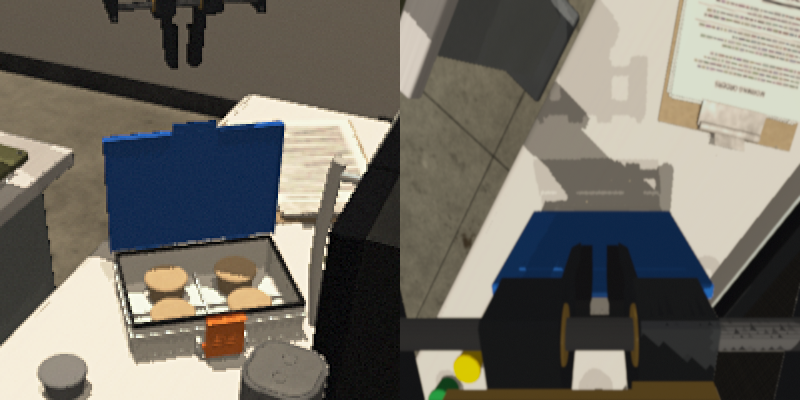

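The lid is upright and the closed fingers stand behind it. Lower, then push it over along the arc.

Emit:
play_rows:
  rows:
    - [[0,0,0.06,0,0,0],[0,0,0.12,0,0,0],[0,0,0.16,0,0,0],[0,0,0.168,0,0,0],[0,0,0.168,0,0,0],[0,0,0.168,0,0,0]]

```text
clock: 10.15
tool_pos: [0.4427, -0.0269, 0.35]
eef_rot: [0.443, 0.897, -0.0, 0.0]
contact_force: [0.2, 0.1, 0.3]
opening: 0.005
finger_force: 0.0
```

Emit:
play_rows:
  rows:
    - [[-0.03,0,0,0,0,0],[-0.05,0,0,0,0,0],[-0.07,0,0,0,0,0],[-0.084,0,0,0,0,0],[-0.1,0,0,0,0,0],[-0.115,0,0,0,0,0],[-0.13,0,0.001,0,0,0],[-0.147,0,0.004,0,0,0],[-0.164,0,0.008,0,0,0],[-0.18,0,0.012,0,0,0],[-0.18,0,0.012,0,0,0]]

```text
clock: 11.07
tool_pos: [0.4979, -0.099, 0.3432]
eef_rot: [0.443, 0.897, -0.0, 0.001]
contact_force: [0.1, -0.7, 0.5]
opening: -0.001
finger_force: 0.0
```

Run:
```python
from plant import *
from h import *
s=get_state();d=snapshot("scene");w=snapshot("top")
a=cv2.resize(d["pixels"][50:250,190:390],(400,400),interpolation=3)
cv2.imwrite("pics/v6.png",np.hstack([a,cv2.resize(w["pixels"][120:320,120:320],(400,400))]));print(s["q"].round(2),s["tool_pos"])
```

```text
[ 0.13  0.63 -0.05  1.98  0.05  0.53  0.7 ] [ 0.49787974 -0.09902664  0.34319007]
```

View pics/v6.png

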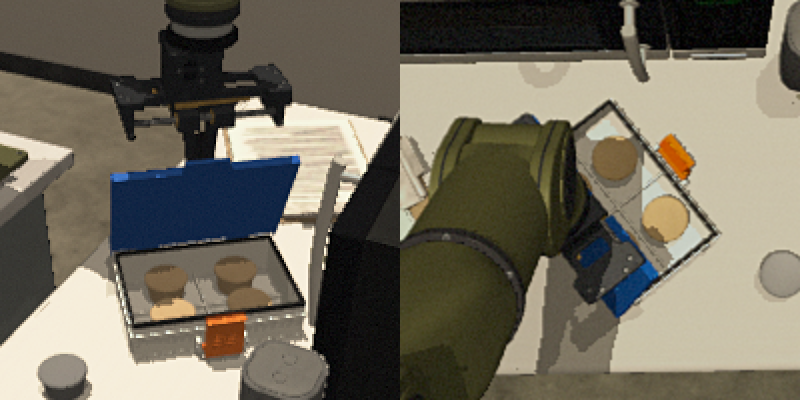

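The lid is coming over, the fingers on its outer face. Continue the arc.

Emit:
play_rows:
  rows:
    - [[-0.016,0,0.006,0,0,0],[-0.032,0,0.013,0,0,0],[-0.048,0,0.02,0,0,0],[-0.063,0,0.03,0,0,0],[-0.077,0,0.04,0,0,0],[-0.091,0,0.05,0,0,0],[-0.104,0,0.062,0,0,0],[-0.116,0,0.075,0,0,0],[-0.127,0,0.088,0,0,0],[-0.137,0,0.102,0,0,0],[-0.146,0,0.117,0,0,0],[-0.155,0,0.132,0,0,0],[-0.163,0,0.15,0,0,0],[-0.17,0,0.168,0,0,0],[-0.175,0,0.187,0,0,0],[-0.179,0,0.2,0,0,0],[-0.179,0,0.2,0,0,0]]

```text
clock: 12.58
tool_pos: [0.5514, -0.1686, 0.2421]
eef_rot: [0.442, 0.897, -0.0, -0.001]
contact_force: [0.4, 0.7, 0.7]
opening: 0.004
finger_force: 0.0
```

Emit:
play_rows:
  rows:
    - [[-0.001,0,0.005,0,0,0],[-0.002,0,0.01,0,0,0],[-0.003,0,0.015,0,0,0],[-0.003,0,0.02,0,0,0],[-0.003,0,0.02,0,0,0]]

```text
clock: 13.0
tool_pos: [0.5524, -0.1694, 0.2351]
eef_rot: [0.442, 0.897, 0.0, 0.0]
contact_force: [-3.0, 1.5, 9.0]
opening: 0.008
finger_force: 4.9
```

Emit:
play_rows:
  rows:
    - [[0,0,0.004,0,0,0],[0,0,0.008,0,0,0],[0,0,0.01,0,0,0],[0,0,0.01,0,0,0]]

```text
clock: 13.33
tool_pos: [0.5527, -0.1696, 0.2291]
eef_rot: [0.442, 0.897, 0.0, 0.001]
contact_force: [0.4, -0.5, 3.7]
opening: 0.003
finger_force: 1.6
```

Emit:
play_rows:
  rows:
    - [[0,0,0.004,0,0,0],[0,0,0.006,0,0,0],[0,0,0.006,0,0,0]]

```text
clock: 13.58
tool_pos: [0.5528, -0.1696, 0.2277]
eef_rot: [0.442, 0.897, 0.0, 0.001]
contact_force: [-3.5, 1.1, 19.6]
opening: 0.008
finger_force: 9.8
```

Emit:
play_rows:
  rows:
    - [[0,0,0.003,0,0,0],[0,0,0.006,0,0,0],[0,0,0.006,0,0,0]]

```text
clock: 13.83
tool_pos: [0.5527, -0.1695, 0.2274]
eef_rot: [0.442, 0.897, 0.0, 0.001]
contact_force: [-8.2, 2.7, 42.1]
opening: 0.004
finger_force: 21.0
```

Hard stop reached at the shut height; back off and look.

Emit:
play_rows:
  rows:
    - [[0,0,-0.02,0,0,0],[0,0,-0.08,0,0,0],[0,0,-0.16,0,0,0],[0,0,-0.24,0,0,0],[0,0,-0.3,0,0,0],[0.1,0,-0.36,0,0,0],[0.18,0,-0.38,0,0,0],[0.26,0,-0.38,0,0,0],[0.3,0,-0.38,0,0,0],[0.3,0,-0.38,0,0,0]]

```text
clock: 14.67
tool_pos: [0.4572, -0.0454, 0.4129]
eef_rot: [0.438, 0.899, 0.0, -0.003]
contact_force: [-0.9, -0.2, -0.3]
opening: 0.004
finger_force: 0.0
```

Run:
```python
from plant import *
from h import *
s=get_state();d=snapshot("scene");w=snapshot("top")
a=cv2.resize(d["pixels"][120:260,200:380],(400,400),interpolation=3)
cv2.imwrite("pics/v7.png",np.hstack([a,cv2.resize(w["pixels"][140:340,150:420],(400,400))]));print(s["tool_pos"],s["contact_force"])
```

```text
[ 0.4571776  -0.04544518  0.41288407] [-0.87880479 -0.19162816 -0.32888203]
```

View pics/v7.png

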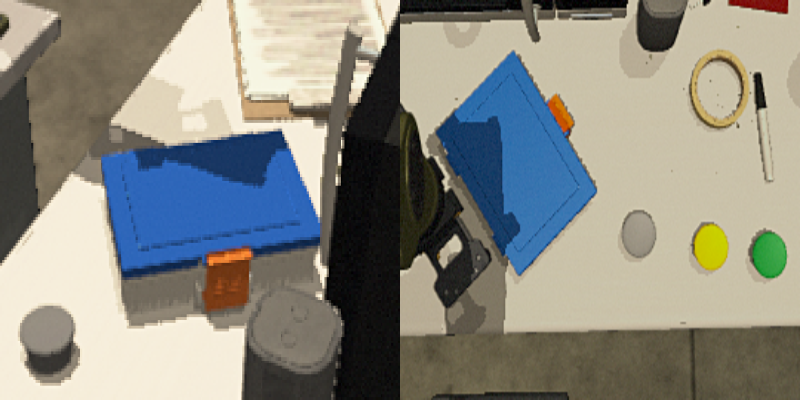

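The lid lies flat and the orange hook at (230,257) in the left panel sits over its edge. The bystanders haven't moved.

```bash
python3 -c "
from plant import *
print(finish_job())"
```

```text
the job is handed in; nothing more can be done
None
```

The last cup stands upright in the empty bay and the lid is shut with the orange latch over its front edge; the job is handed in at about 15 s, though pressing the shut lid briefly reached 42 N through the fingertips.

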